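# Dip the spindle head's oil and present the dipstick for reading

## Robot

A 6-joint arm with a two-finger parallel gripper is mounted at the origin on the work surface. World frame = base frame: x ahead of the robot, y to its left, z up, the work surface at z = 0. Lengths are in m, angles in degrees, forces in N, time in s.
With the tool pointing down it reaches from about 0.425 to 0.95 m from the base axis. Payload 3.5 kg.
Tool frame: the origin (TCP) lies midway between the tips of the shut fingers; the grasp point (between the pads) lies 19 mm behind it; z points along the fingers, y is the line along which they close (so a half turn about z gives the same grasp; the last joint's range is limited). The gripper opens to 85 mm and grips with 20 to 120 N. Pads are 22 mm wide; open, the fingers measure 114 mm over their backs; the gripper's body (76 mm by 85 mm) begins 54 mm behind the grasp point. The pads swing forward as they close: fully open they stand 13 mm farther back than shut.
Start: joints at [-77.12, 16.404, 90.338, -0, 73.258, -8.594], TCP at [0.247, -0.628, 0.231] pointing down, gripper open.
Joint ranges: [-158.93, 158.93], [-51.34, 127.21], [12.03, 142.37], [-87.48, 267.48], [13.55, 161.25], [-162.69, 162.69]. Speed limits (degrees/s): [159.86, 159.86, 180, 180, 180, 180].

## Interface

Orientations are given as a 3x3 rotation matrix whose columns are the frame's x, y, z axes.
In Python, from bench import robot, viewer gives the robot as it stands.
- The arm moves only by the tool jog_arm, never from a script. Its argument "targets" is a list of rows, each a list of 5 numbers: the shift along the world's x, y, z in m, then the turn about the world's z in rad, then the closure, from -1 (fully open) to 1 (shut). A call has 1 to 20 rows; each row is the pose to reach, as a shift and turn from the pose commanded when the call began; what a row does not reach only later rows make up. A row lasts 1/8 s, in which the tool goes at most 62.5 mm and 10.7 degrees, less where a joint would pass 70% of its speed; a pose out of reach is approached as far as the arm can. A call with a gripper value outside its range is refused whole. The fingers move at their own pace and stop on an object; "newtons" is the grip in N (left out, the last holds). Time passes only in rows, so rows that repeat a pose let the fingers close. It gives the time, the measured TCP pose, the force, the opening and the grip force at its end, in the units of the state.
- robot.sense(): the state, without advancing time (a new reading comes with each control period).
- viewer.snapshot(name): name is "scene" or "top" or "wrist"; returns a dict with "img" (420x560x3 uint8, blue, green, red), "intrinsics" (3x3 intrinsics, pixels), "extrinsics" (4x4, takes a point from camera to world coordinates). Camera axes: x right, y down, z forward; pixel columns grow to the right and rows downward; lengths in m; the calibration is good to about 2 mm. A picture is of the moment at which its call begins. There is no depth.
- robot.close_job(): hands the job in; it is judged then, once.
The state is a dict: "t": time; "joints": joint angles; "joint_velocities": joint speeds; "joint_torque": joint torques, N m; "tool_pos": TCP position; "tool_rot": TCP orientation; "wrist_force": force on the tool from outside, world axes, zero at the start; "ft_torque": the same for the moment, N m; "opening": finger opening in m; "grip_force": force on a finger pad.
Only numpy, scipy, OpenCV 4.12 (cv2) and the standard library are available. Lean on these libraries where they do the work, as an engineer would, in place of code of your own. Each camera call takes 0.05 s, during which the arm holds its last target. There are 200 camera calls.

## Task

Check the oil in the spindle head: take the longer of the two dipsticks from the notched rest by its black grip, push it gently down the slanting guide tube on the housing until its collar seats on the tube's mouth, and draw it right out again. Finish still holding it, motionless and touching nothing else: tip under the middle of the bench magnifier's lens and about 100 mm below it, blade level with its graduated face up for reading. Leave the shorter dipstick and the other things on the bench where they are.

Things in the scene. Friction and masses are not known exactly. Their poses are not given: they have to be found in the camera images.
- long_dipstick: Dipstick to use, 80 g: 88 mm flat blade 10 wide x 3 thick, 62 mm round rod 8 dia, collar disc 36 dia x 5, black flat-sided grip 16 (y) x 22 (z) x 68. Origin: rod axis at the collar's seating face (tip side). x runs to the tip, z out of the blade's graduated face (dark lines near the tip). Starts level, face up, in a slot of the rest; grip overhangs, free beneath and at both sides. Lift it up.
- long_dipstick_grip (a point): Centre of the long dipstick's black grip, 45 mm behind the origin (x = -45 mm). The grip spans x = -79 to -11 mm. Axes as the dipstick's.
- long_dipstick_tip (a point): End of the long dipstick's blade, 150 mm from the collar's seating face (x = +150 mm), on the rod's axis.
- short_dipstick: Dipstick of another machine, alike but for its length: its tip is 95 mm from the collar's seating face. Lies parallel to the long one in the other slot, 90 mm away. Origin and axes as for the long one. Leave it there.
- rest: Fixed dark steel drip tray 170 (x) x 150 (y) x 16 mm with two notched grey plastic plates, 70 mm high, 5 mm thick, at x = -77 and -5 mm, that carry the two rods with their axes 62 mm above the bench. Origin: centre of its underside. The rods lie along its x, tips to +x, collar faces at x = -85 mm, at y = +45 and -45 mm (either way round).
- spindle_head: Fixed grey cast spindle head: foot 200 (x) x 240 (y) x 16 mm, housing 160 x 200 mm, cover 132 mm high, lifting bow on top to 163 mm. Origin: on the bench under its middle. The guide tube comes out of its -x side. Spindle nose with bearing out to y = +176 mm, pulley out to y = -130 mm, axis 75 mm above the bench.
- guide_tube: Fixed tube rising outwards at 40 degrees above level. Origin: centre of its mouth, 155 mm above the bench, at x = -130 mm of the spindle head. z points out of the mouth along the axis. Rim 32 mm across, funnel 25 mm to bore 14 mm within 15 mm; 95 mm long, open sump below. Rigid; the rod slides freely. Seated, the dipstick's origin lies at this origin and its x points along -z; any roll will do.
- magnifier: Fixed bench magnifier. Origin: on the bench straight under the middle of the lens. Lens centre 270 mm above it, black frame 114 mm across and 14 mm thick, on a level arm along x to a post 12 mm thick and 282 mm high at x = +140 mm, with a round base 120 mm across.
- reading_point (a point): The point 100 mm straight below the middle of the magnifier's lens, 170 mm above the bench, where the tip is to be held. The rod may come in from any side.
- bearing_a: Loose ball bearing lying flat, 52 mm across, 15 mm high; bystander.
- bearing_b: Loose ball bearing lying flat, 62 mm across, 16 mm high; bystander.
- outer_race: Loose steel ring lying flat, 80 mm across, 18 mm high; bystander.
- oil_can: Loose standing oil can, 64 mm across, with a thin spout along its x to 78 mm out, 138 mm high; bystander.
- spanner: Loose spanner 170 mm long lying on the bench; bystander.
- screwdriver: Loose screwdriver 190 mm long lying on the bench; bystander.
- bearing_carton: Loose cardboard carton 85 x 85 x 45 mm; bystander.
There are look-alikes about, which are no part of the job. What is shaped like the long_dipstick but green is not meant.

How it is judged (in metres and radians):
On the way, in this order (a step that is already met when the one before it is completed fails the run):
1. the long dipstick, held, has its collar seated on the guide tube's mouth (within 4 mm) (distance between long_dipstick and guide_tube below 0.004 m and angle between the x axis of long_dipstick and the z axis of guide_tube, either way round below 0.12 rad and z of long_dipstick_tip in the frame of guide_tube below -0.14 m and contact force between long_dipstick and the fingers above 1 N), for 0.2 s.
2. the long dipstick, held, is drawn right out of the tube (z of long_dipstick_tip in the frame of guide_tube above 0.005 m and contact force between long_dipstick and the fingers above 1 N), for 0.1 s.
At the end, for the whole second after the job is handed in: The gripper holds the long dipstick still (under 20 mm/s), touching nothing else, its tip within 30 mm sideways of the middle of the lens and 60 to 140 mm below it, the blade level with the graduated face up within 9 degrees (0.16 rad); the short dipstick is in its slot (horizontal distance between long_dipstick_tip and reading_point below 0.03 m and height (world z) of long_dipstick_tip between 0.13 and 0.21 m and angle between long_dipstick's own z axis and vertical below 0.16 rad and linear speed of long_dipstick below 0.02 m/s and contact force between long_dipstick and the fingers above 2 N and contact force between long_dipstick and magnifier below 0.2 N and contact force between long_dipstick and oil_can below 0.2 N and contact force between long_dipstick and spindle_head below 0.2 N and contact force between long_dipstick and rest below 0.2 N and distance of short_dipstick from where it was at the start of the episode below 0.02 m); the arm keeps its last pose, push and grip.
It fails at once if the dipstick is forced against the spindle head or its tube with more than 45 N (contact force between long_dipstick and spindle_head above 45 N).
It fails at once if the short dipstick is moved more than 20 mm (distance of short_dipstick from where it was at the start of the episode above 0.02 m).
It fails at once if another loose thing on the bench is moved more than 30 mm (distance of any of bearing_a, bearing_b, outer_race, oil_can, spanner, screwdriver, bearing_carton from where it was at the start of the episode above 0.03 m).
It also fails if it takes over 51 s, if anything falls off the work surface, if the arm or the gripper's body presses on something with over 40 N, if the wrist force passes 120 N, or if a joint passes its speed limit or range.

## Working session

There is one attempt and no reset: what is moved stays moved. The work goes in short steps, Python scripts to look and compute and a tool call to move; the robot and the scene stay as the last step left them, time stands still between calls to the robot, and variables do not carry over. Pictures are saved under pics/ and viewed, at most 10 in all, crops included, and the job is handed in when it is done.

Besides the shell and the picture viewer there is one more tool, called after "Call:" by a JSON object that holds its "api" and its "payload", one argument or row to a line. jog_arm: Moves the arm, as the interface text tells. Its arguments: {"type":"object","properties":{"targets":{"type":"array","items":{"type":"array","items":{"type":"number"}}},"newtons":{"type":"number"}},"required":["targets"]}

```bash
mkdir -p pics; ls; python3 - <<'E'
from bench import robot, viewer
import cv2,pickle,numpy as np
s=robot.sense(); print({k:np.round(v,3).tolist() for k,v in s.items()})
d={}
for n in("scene","top","wrist"):
    d[n]=viewer.snapshot(n); cv2.imwrite(f"pics/{n}.png",d[n]["img"])
    print(n,np.round(d[n]["extrinsics"],3).tolist(),np.round(d[n]["intrinsics"],1).tolist())
    if n!="wrist": cv2.imwrite(f"pics/{n}_b.png",cv2.resize(d[n]["img"],(800,600),interpolation=2))
pickle.dump(d,open("snap.pkl","wb"))
E
```

```text
pics
{'t': 0.0, 'joints': [-77.122, 16.452, 90.423, 0.001, 73.258, -8.596], 'joint_velocities': [0.047, 0.022, -0.066, 0.066, -0.006, 0.09], 'joint_torque': [-0.0, -40.599, -29.262, -0.0, 0.006, 0.0], 'tool_pos': [0.247, -0.627, 0.23], 'tool_rot': [[0.931, 0.366, -0.0], [0.366, -0.931, 0.002], [0.0, -0.002, -1.0]], 'wrist_force': [0.048, 0.147, -0.349], 'ft_torque': [-0.012, 0.012, -0.014], 'grip_force': 0.0, 'opening': 0.085}
scene [[0.829, 0.421, -0.368, 0.881], [0.559, -0.637, 0.531, -0.554], [-0.011, -0.646, -0.763, 0.97], [0.0, 0.0, 0.0, 1.0]] [[440.2, 0.0, 284.7], [0.0, 440.2, 214.5], [0.0, 0.0, 1.0]]
top [[0.01, -0.991, 0.134, 0.283], [-1.0, -0.01, 0.003, 0.003], [-0.002, -0.134, -0.991, 1.392], [0.0, 0.0, 0.0, 1.0]] [[451.2, 0.0, 272.7], [0.0, 451.2, 213.2], [0.0, 0.0, 1.0]]
wrist [[0.367, -0.884, -0.29, 0.321], [-0.93, -0.35, -0.111, -0.597], [-0.003, 0.31, -0.951, 0.373], [0.0, 0.0, 0.0, 1.0]] [[297.8, 0.0, 274.6], [0.0, 297.8, 212.1], [0.0, 0.0, 1.0]]
```

View pics/top_b.png

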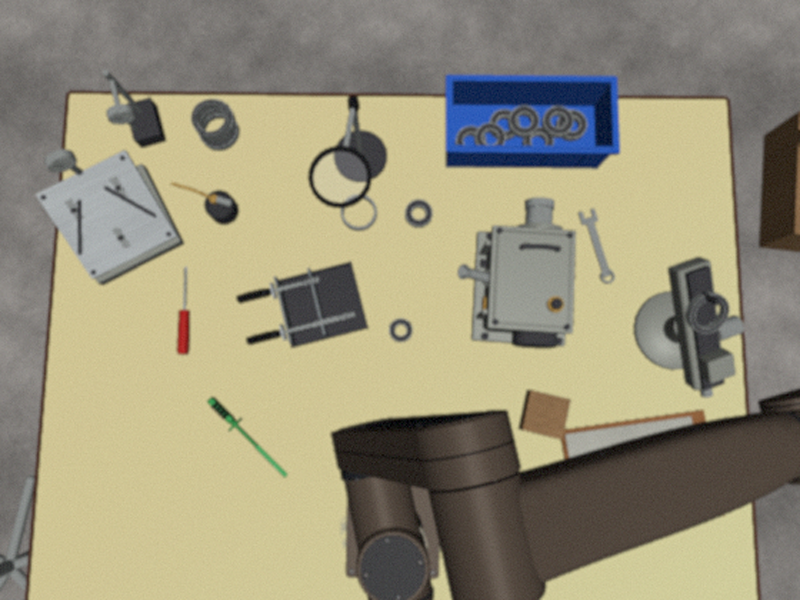

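View pics/scene_b.png

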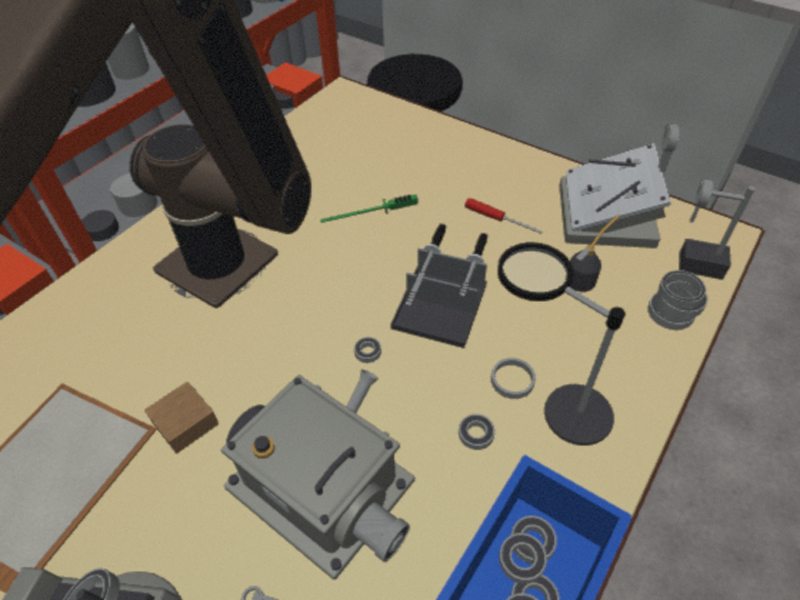

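```bash
python3 - <<'E'
import cv2,pickle,numpy as np
d=pickle.load(open("snap.pkl","rb"))
def crop(n,x,y,w,h,k):
    c=cv2.resize(d[n]["img"][y:y+h,x:x+w],None,fx=k,fy=k,interpolation=2)
    return c
a=crop("top",160,180,100,70,4); b=crop("scene",270,150,100,100,4)
c=crop("top",315,135,100,75,4); e=crop("scene",225,250,100,50,4)
L=np.vstack([a,c]); R=np.vstack([b,e])[:580]
R=np.vstack([R,np.zeros((max(0,580-len(R)),400,3),np.uint8)])
cv2.imwrite("pics/comp1.png",np.hstack([L,R])); 
E
```

```text
(no output)
```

View pics/comp1.png

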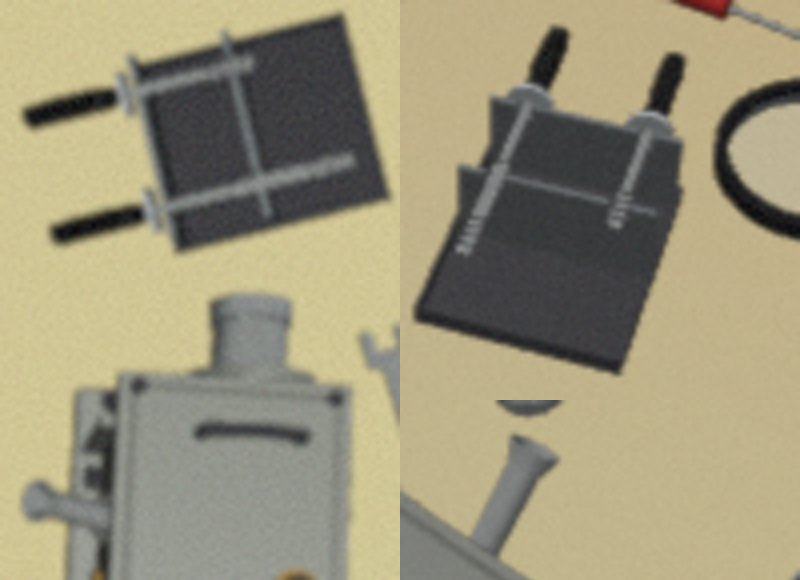

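```bash
cat >h.py <<'E'
import cv2,pickle,numpy as np
def ray(s,u,v):
    E=np.array(s["extrinsics"]);K=np.array(s["intrinsics"])
    return E[:3,3],E[:3,:3]@np.linalg.solve(K,[u,v,1])
def onz(s,u,v,z):
    o,r=ray(s,u,v); return o+r*(z-o[2])/r[2]
def tri(*a):
    A=np.zeros((3,3));b=np.zeros(3);R=[]
    for s,u,v in a:
        o,r=ray(s,u,v); r=r/np.linalg.norm(r);P=np.eye(3)-np.outer(r,r);A+=P;b+=P@o;R.append((P,o))
    x=np.linalg.solve(A,b); return x,[np.linalg.norm(P@(x-o)) for P,o in R]
def proj(s,p):
    E=np.linalg.inv(s["extrinsics"]);q=np.array(s["intrinsics"])@(E[:3,:3]@p+E[:3,3]);return q[:2]/q[2]
E
python3 - <<'E'
from h import *
np.set_printoptions(precision=4,suppress=True)
d=pickle.load(open("snap.pkl","rb"));T,S=d["top"],d["scene"]
tc=lambda x,y:(160+x/4,180+y/4); sc=lambda x,y:(270+(x-400)/4,150+y/4)
hc=lambda x,y:(315+x/4,135+(y-280)/4); se=lambda x,y:(225+(x-400)/4,250+(y-400)/4)
for n,t,s in [("butt",(54,234),(562,33)),("collar",(152,210),(530,96)),("tip",(354,160),(464,248)),("scollar",(124,93),(653,124)),("stip",(252,63),(614,223))]:
    print(n,onz(T,*tc(*t),.062),onz(S,*sc(*s),.062),tri((T,*tc(*t)),(S,*sc(*s))))
print("mouth",onz(T,*hc(36,500),.155),onz(S,*se(535,448),.155),tri((T,*hc(36,500)),(S,*se(535,448))))
a=[onz(T,*hc(x,y),.134) for x,y in [(140,385),(337,397)]];e=a[1]-a[0];print("cover",a,np.degrees(np.arctan2(e[1],e[0])))
a=[onz(T,.7*x,.7*y,.134) for x,y in [(495,229),(571,234),(569,326),(496,323)]];print(a)
for i in range(4): e=a[(i+1)%4]-a[i];print(np.degrees(np.arctan2(e[1],e[0])))
print("lens",onz(T,238,124,.27),onz(S,375.2,189.7,.27))
E
```

```text
butt [0.3847 0.2997 0.062 ] [0.3833 0.307  0.062 ] (array([0.3856, 0.2995, 0.0683]), [np.float64(0.0018250438432136189), np.float64(0.0018250438432136887)])
collar [0.4032 0.2279 0.062 ] [0.3995 0.2365 0.062 ] (array([0.4035, 0.2273, 0.0713]), [np.float64(0.0014417051146069398), np.float64(0.0014417051146070339)])
tip [0.4419 0.0791 0.062 ] [0.4409 0.0881 0.062 ] (array([0.4429, 0.0804, 0.0699]), [np.float64(0.0026440283312526586), np.float64(0.002644028331252617)])
scollar [0.4906 0.2516 0.062 ] [0.489 0.261 0.062] (array([0.4911, 0.2516, 0.0704]), [np.float64(0.002332573802827166), np.float64(0.002332573802827136)])
stip [0.5142 0.1566 0.062 ] [0.5142 0.1636 0.062 ] (array([0.515 , 0.1575, 0.0676]), [np.float64(0.002229370805895089), np.float64(0.0022293708058951285)])
mouth [ 0.517  -0.1351  0.155 ] [ 0.5169 -0.1328  0.155 ] (array([ 0.5172, -0.1343,  0.1568]), [np.float64(0.0007884460255043875), np.float64(0.0007884460255044863)])
cover [array([ 0.6052, -0.2121,  0.134 ]), array([ 0.5977, -0.3525,  0.134 ])] -93.03423923820539
[array([ 0.6079, -0.2022,  0.134 ]), array([ 0.5991, -0.3538,  0.134 ]), array([ 0.4143, -0.3448,  0.134 ]), array([ 0.4188, -0.2019,  0.134 ])]
-93.32137490094505
177.20473788174252
88.19437545098684
-0.08517066534629353
lens [0.6661 0.0985 0.27  ] [0.6683 0.1016 0.27  ]
```

Candidates in the top view (800x600): black grip at (264,338), whose rod reaches (353,316), is the long one; black grip at (254,296) is the short one; the green one at (248,437) is the look-alike. The crop confirms that the near one, at (54–354,160–234), is long. The tube mouth is at crop pixel (36,500) and the lens at (340,177).

Call:
{"api": "jog_arm", "payload": {
  "targets": [
    [0.25,0.35,0.06,0.6,-1],
    [0.25,0.35,0.06,0.6,-1],
    [0.25,0.35,0.06,0.6,-1],
    [0.25,0.35,0.06,0.6,-1],
    [0.25,0.35,0.06,0.6,-1],
    [0.25,0.35,0.06,0.6,-1],
    [0.25,0.35,0.06,0.6,-1],
    [0.25,0.62,0.06,1.2,-1],
    [0.25,0.62,0.06,1.2,-1],
    [0.25,0.62,0.06,1.2,-1],
    [0.25,0.62,0.06,1.2,-1],
    [0.25,0.62,0.06,1.2,-1],
    [0.1455,0.897,0,1.45,-1],
    [0.1455,0.897,0,1.45,-1],
    [0.1455,0.897,0,1.45,-1],
    [0.1455,0.897,0,1.45,-1],
    [0.1455,0.897,0,1.45,-1],
    [0.1455,0.897,0,1.45,-1],
    [0.1455,0.897,0,1.45,-1]
  ]
}}

```text
t: 2.52
tool_pos: [0.3926, 0.2688, 0.2312]
tool_rot: [[-0.252, 0.968, -0.0], [0.968, 0.252, -0.001], [-0.001, -0.0, -1.0]]
wrist_force: [0.5, -0.9, 0.0]
opening: 0.0853
grip_force: 0.0
```

```bash
python3 - <<'E'
from bench import robot, viewer
from h import *
s=robot.sense(); print(s["t"],np.round(s["joints"],1),np.round(s["tool_pos"],4),np.round(s["tool_rot"],3).tolist())
w=viewer.snapshot("wrist");t=viewer.snapshot("top");c=viewer.snapshot("scene")
pickle.dump(dict(wrist=w,top=t,scene=c),open("s2.pkl","wb"))
cv2.imwrite("pics/w2.png",cv2.resize(w["img"],(800,600),interpolation=2))
E
```

```text
2.525 [ 22.2  -9.5 117.5  -0.   72.    7.6] [0.3926 0.2688 0.2312] [[-0.252, 0.968, -0.0], [0.968, 0.252, -0.001], [-0.001, -0.0, -1.0]]
```

View pics/w2.png

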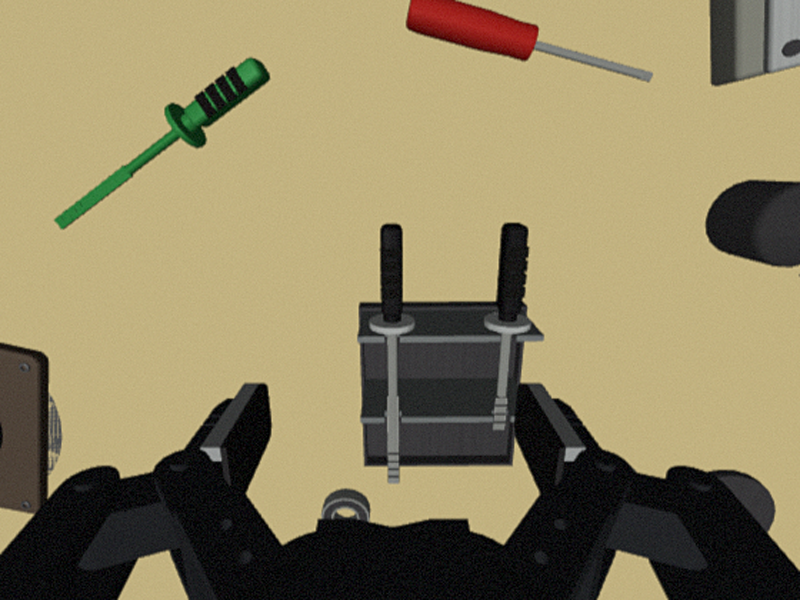

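The wrist view shows the long stick at left: butt (391,226), collar (391,324), tip (393,481). The short one is at right, near (510,320).

```bash
python3 - <<'E'
from h import *
np.set_printoptions(precision=4,suppress=True)
w=pickle.load(open("s2.pkl","rb"))["wrist"]
p=[onz(w,.7*x,.7*y,z) for x,y,z in [(391,226,.073),(391.5,333,.066),(393,481,.064)]]
print(p)
e=p[2]-p[0];a=np.arctan2(e[1],e[0]);print(np.degrees(a),np.linalg.norm(e[:2]))
u=np.array([np.cos(a),np.sin(a)]);print("grip",p[2][:2]-.195*u,p[0][:2]+.034*u)
E
```

```text
[array([0.3815, 0.307 , 0.073 ]), array([0.4029, 0.226 , 0.066 ]), array([0.4401, 0.0887, 0.064 ])]
-74.9673596503477 0.22604888536624557
grip [0.3895 0.277 ] [0.3903 0.2742]
```

Call:
{"api": "jog_arm", "payload": {
  "targets": [
    [-0.0015,0.004,-0.06,0,-1],
    [-0.0015,0.004,-0.12,0,-1],
    [-0.0015,0.004,-0.16,0,-1],
    [-0.0015,0.004,-0.188,0,-1],
    [-0.0015,0.004,-0.188,0,-1],
    [-0.0015,0.004,-0.188,0,1],
    [-0.0015,0.004,-0.188,0,1],
    [-0.0015,0.004,-0.188,0,1],
    [-0.0015,0.004,-0.188,0,1],
    [-0.0015,0.004,-0.188,0,1],
    [-0.0015,0.004,-0.188,0,1],
    [-0.0015,0.004,-0.188,0,1]
  ],
  "newtons": 40
}}

```text
t: 4.18
tool_pos: [0.3916, 0.2731, 0.0438]
tool_rot: [[-0.251, 0.968, 0.001], [0.968, 0.251, 0.0], [0.0, 0.001, -1.0]]
wrist_force: [0.5, -0.2, 4.5]
opening: 0.0149
grip_force: 43.8
```

Call:
{"api": "jog_arm", "payload": {
  "targets": [
    [0,0,0.01,0,1],
    [0,0,0.03,0,1],
    [0,0,0.08,0,1],
    [0,0,0.13,0,1],
    [0,0,0.18,0,1],
    [0,0,0.18,0,1]
  ]
}}

```text
t: 4.92
tool_pos: [0.3933, 0.2739, 0.2285]
tool_rot: [[-0.251, 0.968, 0.009], [0.968, 0.251, 0.004], [0.002, 0.01, -1.0]]
wrist_force: [0.5, 0.6, -1.8]
opening: 0.0154
grip_force: 43.3
```

```bash
python3 - <<'E'
from bench import robot, viewer
from h import *
s=robot.sense(); print(s["t"],np.round(s["tool_pos"],4),s["wrist_force"],s["opening"])
d={n:viewer.snapshot(n) for n in("wrist","top","scene")}
pickle.dump(d,open("s3.pkl","wb"))
a=cv2.resize(d["wrist"]["img"][100:360,200:400],(400,520),interpolation=2)
b=cv2.resize(d["scene"]["img"][100:360,260:460],(400,520),interpolation=2)
cv2.imwrite("pics/c3.png",np.hstack([a,b]))
E
```

```text
4.925 [0.3933 0.2739 0.2285] [ 0.47413803  0.61229295 -1.83588205] 0.015361396617633558
```

View pics/c3.png

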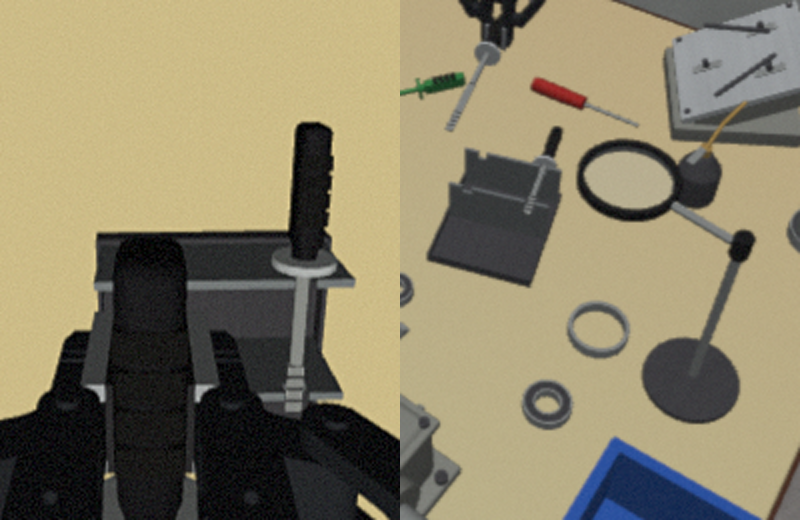

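```bash
python3 - <<'E'
from h import *
np.set_printoptions(precision=4,suppress=True)
d=pickle.load(open("s3.pkl","rb"));S=d["scene"]
a=np.radians(-75.5);n=np.array([-np.sin(a),np.cos(a),0]);u=np.array([np.cos(a),np.sin(a),0])
g=np.array([.3933,.2739,.2475])
for x,y in [(487,50),(452,129)]:
    o,r=ray(S,260+(x-400)/2,100+y/2);p=o+r*(n@(g-o))/(n@r);print(p,"along",u@(p-g),"up",p[2]-g[2])
for z in(0.,.045,.06):print(proj(S,g+np.array([0,0,z])))
cv2.imwrite("pics/t3.png",cv2.resize(d["top"]["img"][140:290,100:300],(800,600),interpolation=2))
E
```

```text
[0.4064 0.2232 0.2529] along 0.052386576531541856 up 0.005447198767027539
[0.4406 0.091  0.2356] along 0.18889360722197004 up -0.011901692101122074
[309.5101 114.8556]
[310.0766 100.5775]
[310.2732  95.6244]
```

View pics/t3.png

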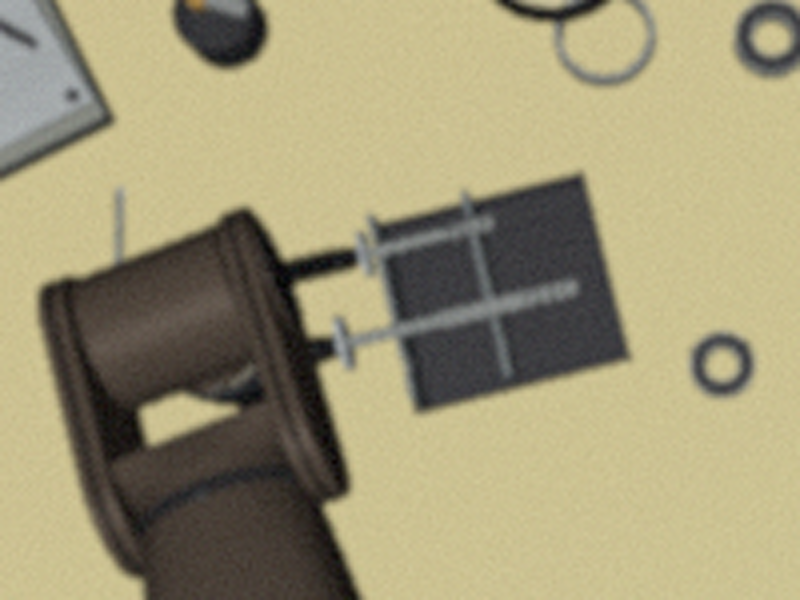

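Long stick held: in this crop its collar is at (346,343) and its tip at (578,287); the short one is undisturbed at (368,252). Next I triangulate the tip.

```bash
python3 - <<'E'
from h import *
np.set_printoptions(precision=4,suppress=True)
d=pickle.load(open("s3.pkl","rb"));S=d["scene"];T=d["top"]
g=np.array([.3933,.2739,.2475]);R=np.array([[-0.251,0.968,0],[0.968,.251,0],[0,0,-1]])
for n,t,s in [("collar",(346,343),(487,53)),("tip",(578,287),(452,129))]:
    p,e=tri((T,100+t[0]/4,140+t[1]/4),(S,260+(s[0]-400)/2,100+s[1]/2));print(n,p,e,"tool",R.T@(p-g))
    print(onz(T,100+t[0]/4,140+t[1]/4,.243))
E
```

```text
collar [0.4039 0.2271 0.2444] [np.float64(0.0001783872467538348), np.float64(0.00017838724675384737)] tool [-0.0479 -0.0014  0.0031]
[0.4039 0.2273 0.243 ]
tip [0.4437 0.0813 0.244 ] [np.float64(0.002975150415888113), np.float64(0.0029751504158880794)] tool [-0.1991  0.0004  0.0035]
[0.4416 0.0794 0.243 ]
```

Call:
{"api": "jog_arm", "payload": {
  "targets": [
    [0.05,-0.03,0.01,-0.1,1],
    [0.08,-0.08,0.01,-0.2,1],
    [0.11,-0.13,0,-0.301,1],
    [0.136,-0.18,0,-0.301,1],
    [0.136,-0.193,-0.03,-0.301,1],
    [0.136,-0.193,-0.06,-0.301,1],
    [0.136,-0.193,-0.089,-0.301,1],
    [0.136,-0.193,-0.089,-0.301,1],
    [0.136,-0.193,-0.089,-0.301,1],
    [0.136,-0.193,-0.089,-0.301,1]
  ]
}}

```text
t: 6.32
tool_pos: [0.528, 0.08, 0.1357]
tool_rot: [[0.047, 0.999, 0.002], [0.999, -0.047, -0.0], [0.0, 0.002, -1.0]]
wrist_force: [-0.1, 0.5, -0.1]
opening: 0.0153
grip_force: 43.2
```

```bash
python3 - <<'E'
from bench import robot, viewer
from h import *
s=robot.sense(); print(s["t"],np.round(s["tool_pos"],4),np.round(s["tool_rot"],4).tolist(),s["wrist_force"],s["opening"])
d={n:viewer.snapshot(n) for n in("wrist","top","scene")}
pickle.dump(d,open("s4.pkl","wb"))
a=cv2.resize(d["top"]["img"][120:240,300:400],(480,576),interpolation=2)
b=cv2.resize(d["scene"]["img"][180:360,220:320],(320,576),interpolation=2)
cv2.imwrite("pics/c4.png",np.hstack([a,b]))
E
```

```text
6.325 [0.528  0.08   0.1357] [[0.0467, 0.9989, 0.0023], [0.9989, -0.0467, -0.0001], [0.0, 0.0023, -1.0]] [-0.14240728  0.50414579 -0.07851789] 0.01525277358060974
```

View pics/c4.png

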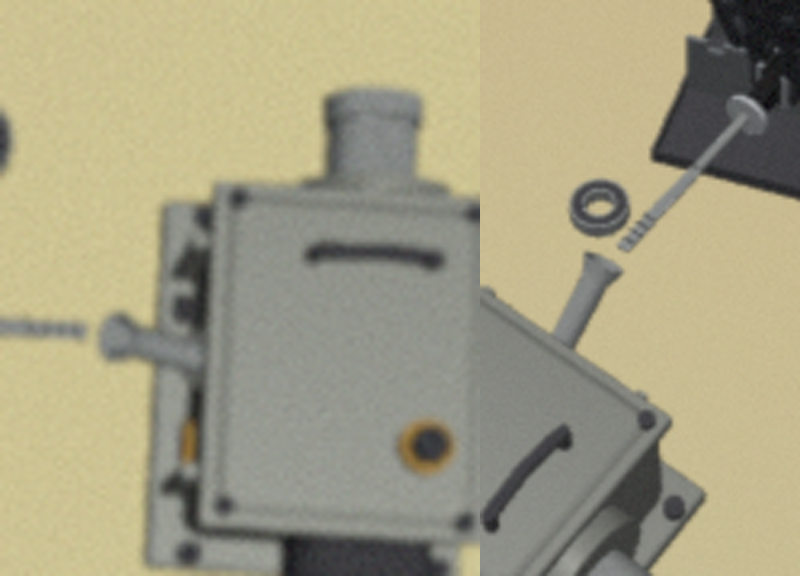

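```bash
python3 - <<'E'
from h import *
np.set_printoptions(precision=4,suppress=True)
d=pickle.load(open("s4.pkl","rb"));S=d["scene"];T=d["top"]
t=lambda x,y:(300+x/4.8,120+y/4.8); s=lambda x,y:(220+(x-480)/3.2,180+y/3.2)
for n,a,b in [("tip",(85,331),(626,247)),("mouth",(114,338),(603,263))]:
    print(n,tri((T,*t(*a)),(S,*s(*b))),onz(T,*t(*a),.153),onz(S,*s(*b),.153))
M=np.array([.517,-.1343,.155])
for az in (-92.7,):
    h=np.array([np.cos(np.radians(az)),np.sin(np.radians(az)),0]);k=np.array([0,0,1.]);n=np.cross(h,k)
    ax=np.cos(np.radians(40))*h-np.sin(np.radians(40))*k
    up=np.sin(np.radians(40))*h+np.cos(np.radians(40))*k
    for r in (16,12.5):
        c=[M+r/1000*(np.cos(q)*up+np.sin(q)*n) for q in np.linspace(0,2*np.pi,16,endpoint=False)]
        P=np.array([(proj(T,p)-[300,120])*4.8 for p in c]);Q=np.array([(proj(S,p)-[220,180])*3.2+[480,0] for p in c])
        print(r,"top",P.min(0),P.max(0),"scene",Q.min(0),Q.max(0))
    print("base",(proj(T,M+.07*ax)-[300,120])*4.8,(proj(S,M+.07*ax)-[220,180])*3.2+[480,0])
E
```

```text
tip (array([ 0.5212, -0.116 ,  0.1561]), [np.float64(0.002168949456918962), np.float64(0.002168949456918854)]) [ 0.5202 -0.1178  0.153 ] [ 0.5213 -0.1127  0.153 ]
mouth (array([ 0.5162, -0.134 ,  0.155 ]), [np.float64(0.0005755890635226744), np.float64(0.0005755890635227042)]) [ 0.5162 -0.1346  0.153 ] [ 0.5158 -0.1326  0.153 ]
16 top [ 94.0014 308.966 ] [134.0782 363.1491] scene [582.2943 252.6623] [623.2906 275.3679]
12.5 top [ 98.3093 314.8743] [129.6181 357.2048] scene [586.7767 255.1175] [618.805 272.856]
base [194.8418 354.8463] [558.2776 351.6621]
```

Call:
{"api": "jog_arm", "payload": {
  "targets": [
    [-0.0025,0,-0.0045,0,1],
    [-0.003,-0.01,-0.0045,0,1],
    [-0.0035,-0.02,-0.0045,0,1],
    [-0.004,-0.028,-0.0045,0,1],
    [-0.0041,-0.033,-0.0045,0,1],
    [-0.0041,-0.033,-0.0045,0,1]
  ],
  "newtons": 20
}}

```text
t: 7.22
tool_pos: [0.5232, 0.0464, 0.1298]
tool_rot: [[0.047, 0.999, 0.0], [0.999, -0.047, 0.0], [0.0, 0.0, -1.0]]
wrist_force: [0.8, -0.3, -1.0]
opening: 0.0157
grip_force: 43.1
```

Call:
{"api": "jog_arm", "payload": {
  "targets": [
    [0,-0.001,0.009,0,1],
    [0,-0.002,0.018,0,1],
    [0,-0.0035,0.027,0,1],
    [-0.0002,-0.005,0.0355,0,1],
    [-0.0002,-0.005,0.0355,0,1]
  ],
  "newtons": 20
}}

```text
t: 7.85
tool_pos: [0.5233, 0.0419, 0.1666]
tool_rot: [[0.047, 0.999, 0.002], [0.999, -0.047, 0.0], [0.0, 0.002, -1.0]]
wrist_force: [0.8, 1.9, -1.6]
opening: 0.0157
grip_force: 43.0
```

```bash
python3 - <<'E'
from bench import robot, viewer
from h import *
s=robot.sense(); print(s["t"],np.round(s["tool_pos"],4),np.round(s["wrist_force"],2),np.round(s["ft_torque"],2),s["grip_force"])
d={n:viewer.snapshot(n) for n in("wrist","top","scene")}
pickle.dump(d,open("s5.pkl","wb"))
a=cv2.resize(d["wrist"]["img"],(448,336),interpolation=2)
b=cv2.resize(d["scene"]["img"][180:285,220:330],(352,336),interpolation=2)
cv2.imwrite("pics/c5.png",np.hstack([a,b]))
E
```

```text
7.85 [0.5233 0.0419 0.1666] [ 0.82  1.91 -1.62] [ 0.56 -0.08  0.07] 43.00149142742157
```

View pics/c5.png

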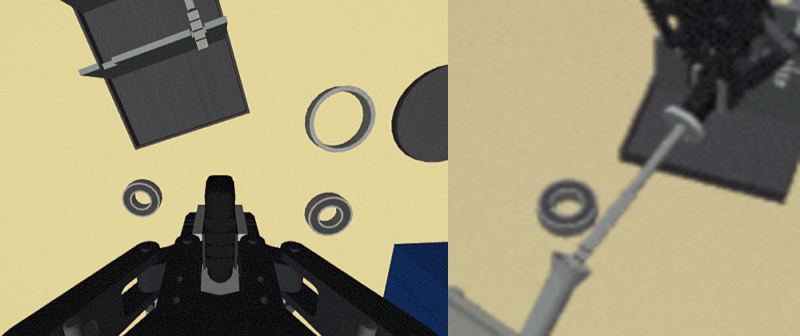

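Call:
{"api": "jog_arm", "payload": {
  "targets": [
    [0,-0.0025,0.0075,0,1],
    [0,-0.0053,0.0148,0,1],
    [-0.0003,-0.0085,0.022,0,1],
    [-0.0005,-0.0119,0.029,0,1],
    [-0.0008,-0.0165,0.0352,0,1],
    [-0.001,-0.0213,0.0412,0,1],
    [-0.0012,-0.0265,0.047,0,1],
    [-0.0015,-0.0317,0.0525,0,1],
    [-0.0015,-0.0317,0.0525,0,1]
  ],
  "newtons": 20
}}

```text
t: 9.12
tool_pos: [0.5214, 0.0093, 0.2183]
tool_rot: [[0.048, 0.999, 0.0], [0.999, -0.048, -0.001], [-0.001, 0.001, -1.0]]
wrist_force: [-0.0, 1.7, -0.8]
opening: 0.0152
grip_force: 43.8
```

Call:
{"api": "jog_arm", "payload": {
  "targets": [
    [-0.0003,-0.0058,0.005,0,1],
    [-0.0006,-0.0119,0.0095,0,1],
    [-0.0009,-0.018,0.014,0,1],
    [-0.0011,-0.0243,0.018,0,1],
    [-0.0011,-0.0243,0.018,0,1]
  ]
}}

```text
t: 9.75
tool_pos: [0.5203, -0.015, 0.2362]
tool_rot: [[0.048, 0.999, 0.0], [0.999, -0.048, -0.001], [-0.001, 0.001, -1.0]]
wrist_force: [1.0, 2.2, -1.0]
opening: 0.0151
grip_force: 44.9
```

```bash
python3 - <<'E'
from bench import robot, viewer
from h import *
s=robot.sense(); print(s["t"],np.round(s["tool_pos"],4),np.round(s["wrist_force"],2),np.round(s["ft_torque"],2),s["grip_force"])
d={n:viewer.snapshot(n) for n in("top","scene")}
pickle.dump(d,open("s6.pkl","wb"))
a=cv2.resize(d["top"]["img"][150:225,270:370],(448,336),interpolation=2)
b=cv2.resize(d["scene"]["img"][200:305,220:330],(352,336),interpolation=2)
cv2.imwrite("pics/c6.png",np.hstack([a,b]))
E
```

```text
9.75 [ 0.5203 -0.015   0.2362] [ 1.02  2.21 -1.03] [ 0.61 -0.25  0.07] 44.94843542575836
```

View pics/c6.png

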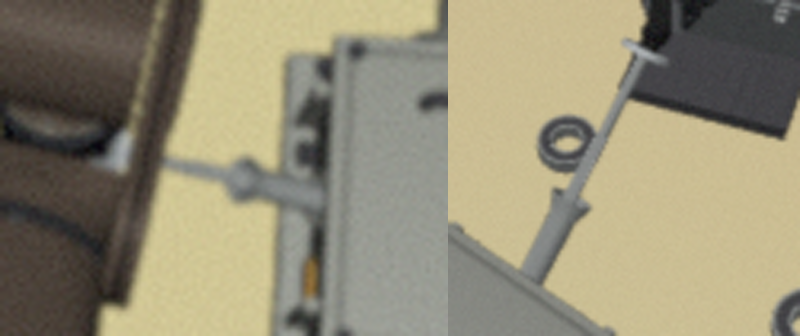

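The rod enters the mouth in line with the tube (top crop (245,178), scene crop (570,200)). I will slide down the axis.

Call:
{"api": "jog_arm", "payload": {
  "targets": [
    [-0.0004,-0.0077,-0.0064,0,1],
    [-0.0007,-0.0153,-0.0129,0,1],
    [-0.0011,-0.023,-0.0193,0,1],
    [-0.0014,-0.0306,-0.0257,0,1],
    [-0.0018,-0.0383,-0.0321,0,1],
    [-0.0018,-0.0383,-0.0321,0,1]
  ]
}}

```text
t: 10.6
tool_pos: [0.518, -0.0531, 0.2029]
tool_rot: [[0.048, 0.999, -0.001], [0.999, -0.048, 0.0], [-0.0, -0.001, -1.0]]
wrist_force: [1.2, 0.2, -0.6]
opening: 0.0157
grip_force: 44.9
```

Low forces. 45 mm more of about 60 remaining.

Call:
{"api": "jog_arm", "payload": {
  "targets": [
    [-0.0004,-0.0077,-0.0064,0,1],
    [-0.0007,-0.0153,-0.0129,0,1],
    [-0.0011,-0.023,-0.0193,0,1],
    [-0.0014,-0.0306,-0.0257,0,1],
    [-0.0016,-0.0345,-0.0289,0,1],
    [-0.0016,-0.0345,-0.0289,0,1]
  ]
}}

```text
t: 11.35
tool_pos: [0.5167, -0.0872, 0.1745]
tool_rot: [[0.048, 0.999, -0.001], [0.999, -0.048, 0.0], [0.0, -0.001, -1.0]]
wrist_force: [-0.9, 0.0, -0.9]
opening: 0.0152
grip_force: 44.9
```

Call:
{"api": "jog_arm", "payload": {
  "targets": [
    [-0.0002,-0.0038,-0.0032,0,1],
    [-0.0004,-0.0077,-0.0064,0,1],
    [-0.0004,-0.0092,-0.0077,0,1],
    [-0.0005,-0.0107,-0.009,0,1],
    [-0.0005,-0.0107,-0.009,0,1]
  ]
}}

```text
t: 11.98
tool_pos: [0.5163, -0.0977, 0.1657]
tool_rot: [[0.047, 0.999, -0.0], [0.999, -0.047, 0.0], [0.0, -0.0, -1.0]]
wrist_force: [-0.3, 0.4, -0.4]
opening: 0.0155
grip_force: 44.9
```

Call:
{"api": "jog_arm", "payload": {
  "targets": [
    [-0.0001,-0.0011,-0.001,0,1],
    [-0.0001,-0.0023,-0.0019,0,1],
    [-0.0002,-0.0034,-0.0029,0,1],
    [-0.0002,-0.0034,-0.0029,0,1]
  ]
}}

```text
t: 12.48
tool_pos: [0.5164, -0.0997, 0.1642]
tool_rot: [[0.048, 0.999, 0.0], [0.999, -0.048, 0.003], [0.003, 0.0, -1.0]]
wrist_force: [-1.4, 5.5, 6.5]
opening: 0.0152
grip_force: 46.0
```

Call:
{"api": "jog_arm", "payload": {
  "targets": [
    [-0.0001,-0.0011,-0.001,0,1],
    [-0.0001,-0.0015,-0.0013,0,1],
    [-0.0001,-0.0015,-0.0013,0,1],
    [-0.0001,-0.0015,-0.0013,0,1]
  ]
}}

```text
t: 12.98
tool_pos: [0.5164, -0.0999, 0.1642]
tool_rot: [[0.048, 0.999, 0.0], [0.999, -0.048, 0.006], [0.006, -0.0, -1.0]]
wrist_force: [-2.5, 9.6, 10.9]
opening: 0.0154
grip_force: 46.7
```

```bash
python3 - <<'E'
from bench import robot, viewer
from h import *
s=robot.sense(); print(s["t"],np.round(s["tool_pos"],4),np.round(s["wrist_force"],2),np.round(s["ft_torque"],2),s["grip_force"])
d={n:viewer.snapshot(n) for n in("top","scene")}
pickle.dump(d,open("s7.pkl","wb"))
a=cv2.resize(d["top"]["img"][150:225,270:370],(448,336),interpolation=2)
b=cv2.resize(d["scene"]["img"][200:305,220:330],(352,336),interpolation=2)
cv2.imwrite("pics/c7.png",np.hstack([a,b]))
E
```

```text
12.975 [ 0.5164 -0.0999  0.1642] [-2.48  9.62 10.89] [ 1.64  0.77 -0.16] 46.66742920875549
```

View pics/c7.png

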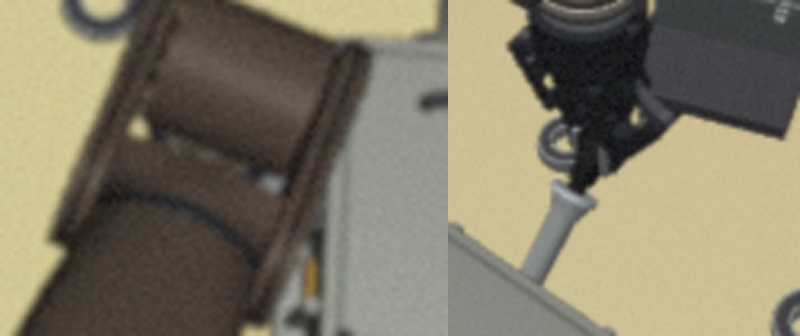

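Call:
{"api": "jog_arm", "payload": {
  "targets": [
    [0.0004,0.0088,0.0074,0,1],
    [0.0008,0.0177,0.0148,0,1],
    [0.0013,0.0265,0.0223,0,1],
    [0.0017,0.0354,0.0297,0,1],
    [0.0021,0.0442,0.0371,0,1],
    [0.0025,0.053,0.0445,0,1],
    [0.0029,0.0619,0.0519,0,1],
    [0.0034,0.0707,0.0594,0,1],
    [0.0038,0.0796,0.0668,0,1],
    [0.0042,0.0884,0.0742,0,1],
    [0.0042,0.0884,0.0742,0,1]
  ]
}}

```text
t: 14.45
tool_pos: [0.5205, -0.0134, 0.2367]
tool_rot: [[0.046, 0.999, 0.001], [0.999, -0.046, 0.0], [0.0, 0.001, -1.0]]
wrist_force: [0.6, 0.0, -0.4]
opening: 0.0151
grip_force: 44.9
```

Now pivot back, keeping the tip in the tube.

Call:
{"api": "jog_arm", "payload": {
  "targets": [
    [0.0003,0.0063,-0.004,0,1],
    [0.0006,0.0124,-0.0085,0,1],
    [0.0009,0.0185,-0.013,0,1],
    [0.0011,0.0243,-0.018,0,1],
    [0.0014,0.0295,-0.0235,0,1],
    [0.0016,0.0347,-0.0293,0,1],
    [0.0019,0.0395,-0.0353,0,1],
    [0.0021,0.0441,-0.0415,0,1],
    [0.0023,0.0475,-0.0485,0,1],
    [0.0024,0.0507,-0.0557,0,1],
    [0.0025,0.0535,-0.063,0,1],
    [0.0026,0.056,-0.0705,0,1]
  ]
}}

```text
t: 15.95
tool_pos: [0.5229, 0.0421, 0.1649]
tool_rot: [[0.047, 0.999, 0.0], [0.999, -0.047, 0.0], [0.0, 0.0, -1.0]]
wrist_force: [-0.1, -3.3, 2.1]
opening: 0.0149
grip_force: 42.4
```

Call:
{"api": "jog_arm", "payload": {
  "targets": [
    [0,0.0015,-0.009,0,1],
    [0.0001,0.003,-0.018,0,1],
    [0.0002,0.004,-0.027,0,1],
    [0.0002,0.005,-0.036,0,1],
    [0.0002,0.005,-0.038,0,1],
    [0.0002,0.005,-0.038,0,1]
  ]
}}

```text
t: 16.7
tool_pos: [0.5229, 0.0471, 0.1271]
tool_rot: [[0.047, 0.999, -0.001], [0.999, -0.047, 0.001], [0.001, -0.001, -1.0]]
wrist_force: [1.1, 0.6, 1.8]
opening: 0.0154
grip_force: 42.3
```

```bash
python3 - <<'E'
from bench import robot, viewer
from h import *
s=robot.sense(); print(s["t"],np.round(s["tool_pos"],4),np.round(s["wrist_force"],2),np.round(s["ft_torque"],2),s["grip_force"])
d={n:viewer.snapshot(n) for n in("top","scene")}
pickle.dump(d,open("s8.pkl","wb"))
a=cv2.resize(d["top"]["img"][150:225,270:370],(448,336),interpolation=2)
b=cv2.resize(d["scene"]["img"][180:285,220:330],(352,336),interpolation=2)
cv2.imwrite("pics/c8.png",np.hstack([a,b]))
E
```

```text
16.7 [0.5229 0.0471 0.1271] [1.07 0.57 1.83] [-0.22 -0.08  0.16] 42.28860855102539
```

View pics/c8.png

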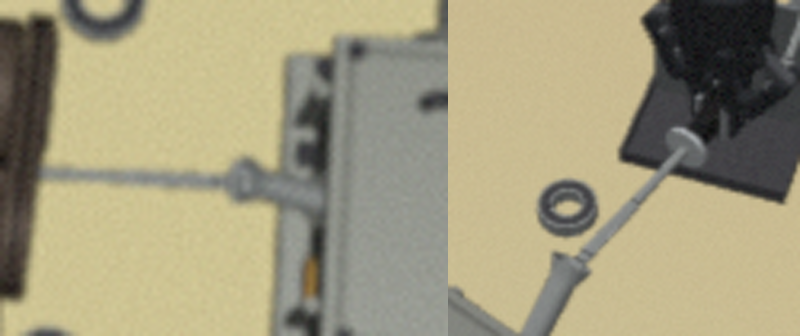

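```bash
python3 - <<'E'
from h import *
np.set_printoptions(precision=4,suppress=True)
S=pickle.load(open("s8.pkl","rb"))["scene"]
a=np.radians(-92.7);n=np.array([-np.sin(a),np.cos(a),0]);g=np.array([.5229,.0471,.1461])
P=[]
for x,y in [(685,145),(635,200),(585,257)]:
    o,r=ray(S,220+(x-448)/3.2,180+y/3.2);p=o+r*(n@(g-o))/(n@r);print(p);P.append(p)
e=P[2]-P[0];print(np.degrees(np.arctan2(e[2],np.hypot(*e[:2]))))
E
```

```text
[0.5209 0.0048 0.1454]
[ 0.518  -0.0574  0.1438]
[ 0.5152 -0.1162  0.1399]
-2.5746057453212927
```

Call:
{"api": "jog_arm", "payload": {
  "targets": [
    [0,0,-0.004,0,1],
    [0,0,-0.004,0,1],
    [0.0004,0.01,0,0,1],
    [0.0009,0.02,0,0,1],
    [0.0014,0.03,0,0,1],
    [0.0018,0.038,0,0,1],
    [0.002,0.044,0.003,0,1],
    [0.002,0.044,0.003,0,1]
  ],
  "newtons": 40
}}

```text
t: 17.8
tool_pos: [0.5252, 0.0913, 0.1307]
tool_rot: [[0.046, 0.999, 0.001], [0.999, -0.046, -0.0], [-0.0, 0.001, -1.0]]
wrist_force: [-0.6, -0.2, -1.5]
opening: 0.0152
grip_force: 41.9
```

Call:
{"api": "jog_arm", "payload": {
  "targets": [
    [-0.02,0.01,0.02,0,1],
    [-0.045,0.005,0.045,0,1],
    [-0.065,-0.01,0.065,0,1],
    [-0.075,-0.02,0.07,0.1,1],
    [-0.075,-0.02,0.07,0.23,1],
    [-0.075,-0.02,0.07,0.36,1],
    [-0.075,-0.02,0.07,0.49,1],
    [-0.075,-0.02,0.07,0.62,1],
    [-0.075,-0.02,0.07,0.75,1],
    [-0.075,-0.02,0.07,0.88,1],
    [-0.075,-0.02,0.07,1.01,1],
    [-0.075,-0.02,0.07,1.14,1],
    [-0.075,-0.02,0.07,1.27,1],
    [-0.075,-0.02,0.07,1.4,1],
    [-0.075,-0.02,0.07,1.52,1],
    [-0.075,-0.02,0.07,1.618,1],
    [-0.075,-0.02,0.07,1.618,1],
    [-0.075,-0.02,0.05,1.618,1],
    [-0.075,-0.02,0.03,1.618,1],
    [-0.075,-0.02,0.021,1.618,1]
  ]
}}

```text
t: 20.3
tool_pos: [0.4493, 0.0708, 0.1501]
tool_rot: [[-1.0, 0.001, -0.002], [0.001, 1.0, -0.0], [0.002, -0.0, -1.0]]
wrist_force: [-0.7, -0.3, -0.9]
opening: 0.0155
grip_force: 42.0
```

Call:
{"api": "jog_arm", "payload": {
  "targets": [
    [0.008,0.01,0,0,1],
    [0.016,0.02,0,0,1],
    [0.022,0.029,0,0,1],
    [0.022,0.029,0,0,1],
    [0.022,0.029,0,0,1],
    [0.022,0.029,0,0,1],
    [0.022,0.029,0,0,1]
  ]
}}

```text
t: 21.18
tool_pos: [0.4719, 0.0997, 0.1513]
tool_rot: [[-1.0, 0.0, -0.0], [0.0, 1.0, -0.0], [0.0, -0.0, -1.0]]
wrist_force: [0.7, -0.3, -1.0]
opening: 0.0153
grip_force: 42.0
```

```bash
python3 - <<'E'
from bench import robot, viewer
from h import *
s=robot.sense(); print(s["t"],np.round(s["tool_pos"],4),np.round(s["wrist_force"],2),np.round(s["joint_velocities"],2),s["grip_force"])
d={n:viewer.snapshot(n) for n in("top","scene")}
pickle.dump(d,open("s9.pkl","wb"))
d0=pickle.load(open("snap.pkl","rb"))
# where the stick should show, and what changed against the first picture
g=np.array(s["tool_pos"])+[0,0,.019]
for n in d:
    m=(cv2.absdiff(d[n]["img"],d0[n]["img"]).max(2)>40).astype(np.uint8)
    print(n,[np.round(proj(d[n],g+[x,0,0]),1).tolist() for x in(.045,.107,.195)])
    q=proj(d[n],g+[.15,0,0]).astype(int); x0,y0=q-20
    for r in m[y0:y0+40,x0:x0+40]: print("".join(".#"[v] for v in r)) 
    print(x0,y0)
E
```

```text
21.175 [0.4719 0.0997 0.1513] [ 0.73 -0.28 -1.02] [-0.03  0.09 -0.09 -0.14  0.02 -0.02] 41.950723528862
top [[239.3, 188.2], [239.8, 166.2], [240.4, 135.5]]
........................................
........................................
........................................
........................................
.....................#..................
....................###.................
....................###.................
....................###.................
....................##..................
....................##..................
....................#...................
........................................
........................................
........................................
.....................##.................
.....................###................
.....................##.................
.....................##.................
.....................##.................
.....................##.................
.....................##.................
.....................##.................
........................................

[... 1707 characters left out ...]
...................##########.......
.........................##########.....
............................########....
..............................########..
................................######..
..................................###...
........................................
........................................
........................................
........................................
........................................
........................................
........................................
........................................
........................................
........................................
........................................
331 191
```

Tip pixels match the level-stick prediction in both views (top (241,135), scene (367,218.5)), so the blade is level and under the lens. I am handing in.

```bash
python3 -c "
from bench import robot
print(robot.close_job())"
```

```text
the job is handed in; nothing more can be done
None
```

The long dipstick was seated in the guide tube, drawn out, and is held level and still under the lens (about 21 s, low forces); the job is handed in, verdict not shown, and I viewed 11 pictures, one over the limit of 10.

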